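# Let the short tin out of the two-lane tin dispenser

## Robot

A 6-joint arm with a two-finger parallel gripper is mounted at the origin on a cart in front of the work surface, level with it; the furniture and walls round the work are solid. World frame = base frame: x ahead of the robot, y to its left, z up, the work surface at z = 0. Lengths are in m, angles in degrees, forces in N, time in s.
With the tool pointing down it reaches from about 0.375 to 0.825 m from the base axis. Payload 5.5 kg.
Tool frame: the origin (TCP) lies midway between the tips of the shut fingers; the grasp point (between the pads) lies 19 mm behind it; z points along the fingers, y is the line along which they close (so a half turn about z gives the same grasp; the last joint's range is limited). The gripper opens to 85 mm and grips with 20 to 120 N. Pads are 22 mm wide; open, the fingers measure 114 mm over their backs; the gripper's body (76 mm by 85 mm) begins 54 mm behind the grasp point. The pads swing forward as they close: fully open they stand 13 mm farther back than shut.
Start: joints at [-65.26, 17.962, -2.699, 69.339, 0, 90], TCP at [0.251, -0.545, 0.21] pointing down, gripper open.
Joint ranges: [-152.73, 152.73], [-39.44, 99.34], [-58.76, 71.6], [-118.89, 123.64], [-81.53, 83.1], [-180, 180]. Speed limits (degrees/s): [136.94, 136.94, 172.46, 180, 180, 180].

## Interface

Orientations are given as a 3x3 rotation matrix whose columns are the frame's x, y, z axes.
In Python, from workcell import monitor, grab_frame, camera_info, robot gives the robot as it stands.
- The arm moves only by the tool send_rows, never from a script. Its argument "moves" is a list of rows, each an object of numbers: "dx", "dy", "dz": the shift along the tool's x, y, z in units of 10 cm (1.0 is 10 cm); "twist": the turn about the tool's z in units of 45 degrees (1.0 is 45 degrees); "gripper": the finger opening in mm, from 0 to 85.4. A call has 1 to 20 rows; each row shifts and turns the commanded pose from where the row before left it, along the tool's axes as they then stand; what a row does not reach is not made up. A row lasts 1/10 s, in which the tool goes at most 50 mm and 8.59 degrees, less where a joint would pass 70% of its speed; a pose out of reach is approached as far as the arm can. A call with a number of a shift or a turn outside -1 to 1 is refused whole. A call with a gripper value outside its range is refused whole. The fingers move at their own pace and stop on an object; "newtons" is the grip in N (left out, the last holds). Time passes only in rows, so rows that do not move let the fingers close. It gives the time, the measured TCP pose, the force, the opening and the grip force at its end, in the units of the state.
- monitor.get_state(): the state, without advancing time (a new reading comes with each control period).
- grab_frame(name): name is "scene" or "top"; returns (picture, depth): 400x640x3 uint8, red, green, blue; 400x640 float32, m along the optical axis (not along the pixel's ray), 0 where there is no reading.
- camera_info(name): a dict with "fx", "fy", "cx", "cy" (pixels), "rvec" (rotation vector, rad) and "tvec" (3), from world to camera coordinates, as OpenCV has them. Camera axes: x right, y down, z forward; pixel columns grow to the right and rows downward; lengths in m; the calibration is good to about 2 mm. A picture is of the moment at which its call begins. camera_info takes no time and is no camera call.
- robot.sign_off(): hands the job in; it is judged then, once.
The state is a dict: "clock": time; "q": joint angles; "qd": joint speeds; "tau": joint torques, N m; "ee_pos": TCP position; "orientation": TCP orientation; "contact_force": force on the tool from outside, world axes, zero at the start; "moment": the same for the moment, N m; "grip_width": finger opening in m; "gripper_force": force on a finger pad.
Only numpy, scipy, OpenCV 4.12 (cv2) and the standard library are available. Lean on these libraries where they do the work, as an engineer would, in place of code of your own. Each camera call takes 0.05 s, during which the arm holds its last target. There are 200 camera calls.

## Task

On the table stands a two-lane tin dispenser; a short tin waits behind the gate of one lane and a tall tin behind the gate of the other. Press down the paddle of the rocking lever that belongs to the short tin's lane, so that its gate lifts and the short tin rolls out to the front lip, then let the lever go so that the gate drops fully shut again. Work the lever with the fingertips only: do not touch or pick up the tins, leave the tall tin waiting behind its shut gate with its lever unpressed, and do not disturb the things standing about.

Things in the scene. Friction and masses are not known exactly. Their poses are not given: they have to be found in the camera images.
- dispenser: Fixed sheet-metal tin dispenser, two lanes, 240 x 250 mm. Origin: centre of its underside, on the table; x points from front lip to back, y to the left lane, z up. Chute floor 38 mm high at x = 0, sloping down to the front by 0.14 rad. Lanes: y = 3 to 119 mm (left) and -119 to -3 mm (right); walls 28 mm above the floor, front lip (x = -113 mm) 36 mm, back wall (x = 123 mm) 60 mm.
- gate_left (a point): Middle of the left lane's gate: a level bar across the lane, 10 mm thick, 30 mm high, at dispenser x = 30 mm, z = 86 mm when shut. It is the rear end of the left lever, one rigid piece of dark metal along the outside of the outer wall, rocking on a level pin across the lane at dispenser x = -85 mm, z = 86 mm (115 mm in front of the gate, 100 mm behind the paddle).
- gate_right (a point): The same for the right lane's gate and lever.
- paddle_left (a point): Middle of the flat top of the left lever's paddle, its front end: 36 mm along x, 34 mm along y, 8 mm thick, at dispenser x = -185 mm, y = 137 mm, 95 mm above the table when up, about 37 mm when fully pressed (it then lies some 12 mm nearer the pin). Free space beneath and round it, except the arm behind it.
- paddle_right (a point): The same for the right lever's paddle (dispenser y = -137 mm).
- lever_left (a joint): Angle of the left lever, rad: 0 = paddle up and gate shut, 0.6 = paddle fully down on its hard stop and gate fully up. Above about 0.5 the gate is clear of a tin. It springs back to 0 by itself when let go; full stroke takes some 2 to 5 N on the paddle.
- lever_right (a joint): The same for the right lever.
- short_tin_mid (a point): Middle of the short tin: 75 mm in diameter, 58 mm long, lying on its side across a lane (either one), resting against the gate at dispenser x = 0.074; free to roll (about 0.26 kg). Once let out it rolls in about 1 s to the front lip, where its middle is at dispenser x = about -0.07.
- tall_tin_mid (a point): Middle of the tall tin: 75 mm in diameter, 110 mm long, lying on its side across the other lane against its gate (about 0.48 kg). It stays there.
- lemon: Loose yellow lemon, 71 x 53 x 51 mm, on the table between the two paddles; origin under it. Bystander.
- jar: Loose spice jar with a black cap, 40 mm across, 105 mm tall, standing on the table beside the right lane; origin at its foot. Bystander.
- mug: Loose orange mug, 81 x 113 x 101 mm, left of the dispenser; origin under it. Bystander.
- pepper: Loose pepper mill, 46 mm across, 129 mm tall, left of the dispenser; origin at its foot. Bystander.
- bowl: Loose white bowl, 124 mm across, 62 mm high, left of the dispenser; origin under it. Bystander.
- spoon: Loose metal teaspoon, 138 mm long, lying on the table at the front left; origin under its middle. Bystander.

How it is judged:
By the outcome, as a careful person would: the job done as asked, in the order asked, and still so for the second after the job is handed in, with the robot touching nothing.
It also fails if it takes over 35 s, if anything falls off the work surface, if the arm or the gripper's body presses on something with over 40 N, if the wrist force passes 120 N, or if a joint passes its speed limit or range.

## Working session

There is one attempt and no reset: what is moved stays moved. The work goes in short steps, Python scripts to look and compute and a tool call to move; the robot and the scene stay as the last step left them, time stands still between calls to the robot, and variables do not carry over. Pictures are saved under pics/ and viewed, at most 10 in all, crops included, and the job is handed in when it is done.

Besides the shell and the picture viewer there is one more tool, called after "Emit:" as name(argument=value, ...) on one line, values as JSON. send_rows: Moves the arm, as the interface text tells. Shifts and turns lie within -1 to 1; 1 stands for 10 cm of shift or 45 degrees of turn. Its arguments: {"type":"object","properties":{"moves":{"type":"array"},"newtons":{"type":"number"}},"required":["moves"]}

```bash
mkdir -p pics; cat > h.py <<'E'
import numpy as np,cv2
from workcell import monitor,grab_frame,camera_info,robot
def cam(n):
    c=camera_info(n);K=np.array([[c['fx'],0,c['cx']],[0,c['fy'],c['cy']],[0,0,1.]])
    R=cv2.Rodrigues(np.array(c['rvec'],float))[0];return K,R,np.array(c['tvec'],float).ravel()
def cloud(n,d):
    K,R,t=cam(n);v,u=np.mgrid[:d.shape[0],:d.shape[1]]
    p=np.stack([(u-K[0,2])/K[0,0]*d,(v-K[1,2])/K[1,1]*d,d],-1)
    return (p-t)@R
def plane(n,u,v,z):
    K,R,t=cam(n);r=R.T@np.linalg.inv(K)@[u,v,1];o=-R.T@t
    return o+r*(z-o[2])/r[2]
E
python3 - <<'E'
from h import *
for n in("top","scene"):
    p,d=grab_frame(n);cv2.imwrite(f'pics/{n}0.png',p[...,::-1]);np.savez(f'{n}0.npz',p=p,d=d)
    K,R,t=cam(n);print(n,-R.T@t,R[2])
s=monitor.get_state();print(s['ee_pos'],s['orientation'],s['clock'],s['contact_force'])
E
```

```text
top [0.37014897 0.20732919 1.14756857] [ 0.18283574 -0.02311863 -0.98287162]
scene [-0.15628868  1.01833114  0.95810857] [ 0.52710897 -0.57867927 -0.62232342]
[ 0.25090421 -0.54442718  0.20973324] [[ 9.08192989e-01  4.18551235e-01 -5.98717555e-04]
 [ 4.18551662e-01 -9.08191930e-01  1.38738082e-03]
 [ 3.69395040e-05 -1.51060376e-03 -9.99998858e-01]] 0.1 [-0.48506866  0.35320828  0.06017499]
```

View pics/top0.png

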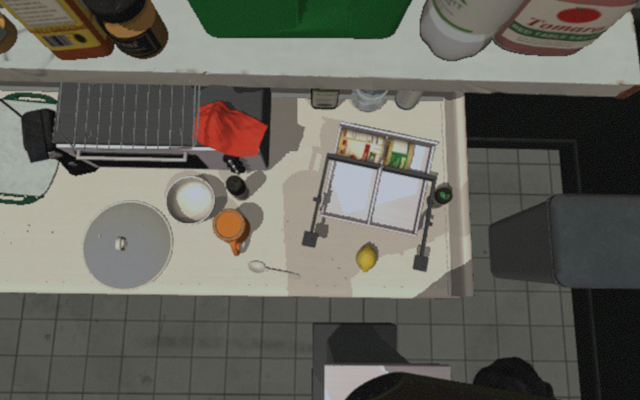

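View pics/scene0.png

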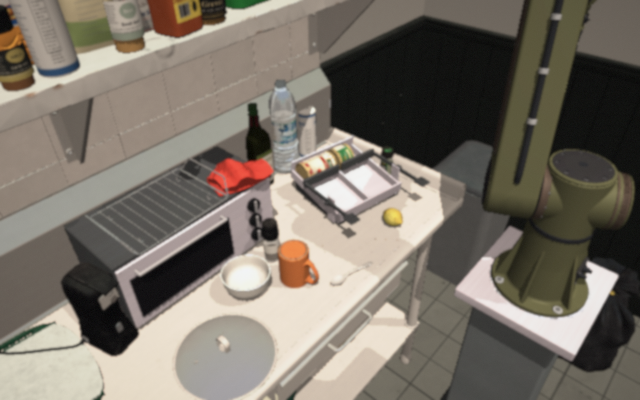

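The top view shows the left paddle near (310,239) and the right near (420,263), with the tins at about (362,147) and (400,155). The lemon is at (366,257) and the jar at (443,194). I'll zoom in on the tins and measure.

```bash
python3 - <<'E'
from h import *
f=np.load('top0.npz');p,d=f['p'],f['d'];P=cloud('top',d)
c=p[110:285,290:470];cv2.imwrite('pics/crop.png',cv2.resize(c,None,fx=4,fy=3.4,interpolation=cv2.INTER_CUBIC)[...,::-1])
m=(p.max(-1)<90)
n,l,s,ce=cv2.connectedComponentsWithStats(cv2.erode(m.astype('uint8'),np.ones((7,7))))
for i in range(1,n):
    u,v=ce[i]
    if 290<u<470 and 110<v<290: print('dark',ce[i],s[i],plane('top',u,v,.095),np.median(P[l==i],0))
# tins: points above gate level behind
for name,(a,b,e,g) in dict(L=(338,388,120,165),R=(384,436,125,172)).items():
    Q=P[e:g,a:b].reshape(-1,3);print(name,np.percentile(Q,[2,50,98],0).round(3))
E
```

```text
dark [390. 168.] [390 168   1   1   1] [0.6378586  0.00590773 0.095     ] [0.63626683 0.00710536 0.10125846]
dark [447.2 189.8] [446 189   3   3   5] [ 0.5850803 -0.1362549  0.095    ] [ 0.58290168 -0.13307598  0.10613801]
dark [434.6875   198.671875] [431 192  10  12  64] [ 0.56202902 -0.10412514  0.095     ] [ 0.56206965 -0.1079769   0.08917216]
dark [321.2 229.2] [320 227   4   5  15] [0.48126508 0.17604296 0.095     ] [0.49179496 0.17376511 0.00069552]
dark [309.39534884 238.60465116] [306 235   8   8  43] [0.45797737 0.20426643 0.095     ] [0.45748021 0.20511079 0.09590468]
dark [420.14285714 262.28571429] [417 258   7   9  49] [ 0.40558004 -0.06353312  0.095     ] [ 0.40396668 -0.06315789  0.09578848]
dark [457.2578125 282.1875   ] [454 272   7  21 128] [ 0.35983851 -0.15166322  0.095     ] [ 0.35967439 -0.1767876   0.02209301]
L [[ 0.649  0.005 -0.001]
 [ 0.696  0.076  0.109]
 [ 0.796  0.134  0.125]]
R [[ 0.632 -0.136 -0.003]
 [ 0.694 -0.05   0.073]
 [ 0.785  0.018  0.125]]
```

View pics/crop.png

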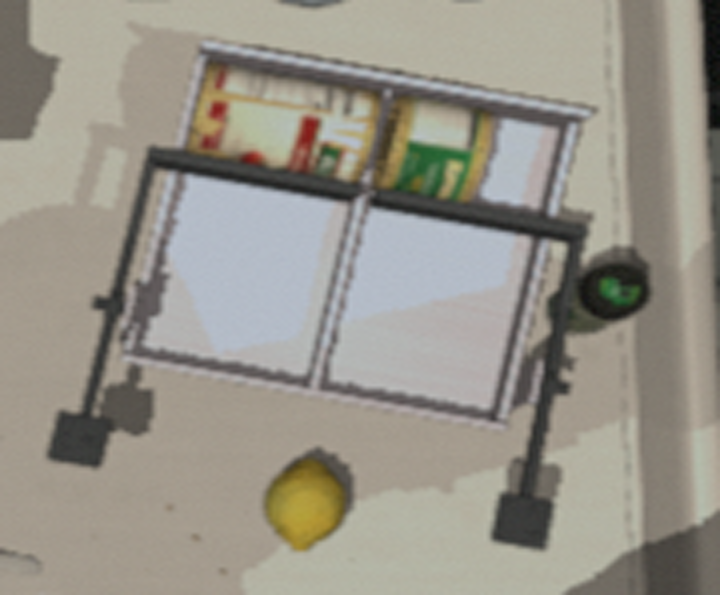

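The short tin (green label) is in the right lane, so the right paddle at about (0.405, -0.063) is the one to press. First I'll check that the path at z = 0.21 is clear.

```bash
python3 - <<'E'
from h import *
for n in('top','scene'):
    d=np.load(n+'0.npz')['d'];P=cloud(n,d)[d>0]
    w=np.array([.158,.48]);L=np.hypot(*w);w/=L
    r=P[:,:2]-[.251,-.545];s=r@w;e=abs(r@[-w[1],w[0]])
    for a in np.arange(.1,.6,.1):
        k=(s>a-.05)&(s<a+.05)&(e<.1);print(n,a.round(1),k.sum(),P[k,2].max().round(3) if k.any() else None)
E
```

```text
top 0.1 468 -0.867
top 0.2 309 -0.866
top 0.3 169 0.045
top 0.4 2464 0.048
top 0.5 2860 0.102
scene 0.1 429 -0.869
scene 0.2 747 -0.864
scene 0.3 870 0.038
scene 0.4 2509 0.045
scene 0.5 3841 0.097
```

Emit:
send_rows(moves=[{"dx": 0.246,"dy": -0.264,"gripper": 0},{"dx": 0.246,"dy": -0.264,"gripper": 0},{"dx": 0.246,"dy": -0.264,"gripper": 0},{"dx": 0.246,"dy": -0.264,"gripper": 0},{"dx": 0.246,"dy": -0.264,"gripper": 0},{"dx": 0.246,"dy": -0.264,"gripper": 0},{"dx": 0.246,"dy": -0.264,"gripper": 0},{"dx": 0.246,"dy": -0.264,"gripper": 0},{"dx": 0.246,"dy": -0.264,"gripper": 0},{"dx": 0.246,"dy": -0.264,"gripper": 0},{"dx": 0.246,"dy": -0.264,"gripper": 0},{"dx": 0.246,"dy": -0.264,"gripper": 0},{"dx": 0.246,"dy": -0.264,"gripper": 0},{"dx": 0.246,"dy": -0.264,"gripper": 0}])

```text
$.moves[0]: bad value
```

Emit:
send_rows(moves=[{"twist": -0.172},{"twist": -0.172},{"twist": -0.172},{"twist": -0.172},{"twist": -0.172},{"twist": -0.172},{"twist": -0.172},{"dz": 0.2},{"dz": 0.2},{"dz": 0.2},{},{}])

```text
$.moves[0]: bad value
```

```bash
python3 - <<'E'
from h import *
s=monitor.get_state();print(s['q'],s['ee_pos'],s['orientation'],s['clock'],s['contact_force'],s['grip_width'])
p,d=grab_frame('scene');cv2.imwrite('pics/s1.png',cv2.resize(p[120:260,270:480],None,fx=3.5,fy=3.5)[...,::-1])
E
```

```text
[-6.52581977e+01  1.79996125e+01 -2.74759385e+00  6.93393450e+01
  2.11439176e-03  8.99986176e+01] [ 0.25090421 -0.54442718  0.20973324] [[ 9.08192989e-01  4.18551235e-01 -5.98717555e-04]
 [ 4.18551662e-01 -9.08191930e-01  1.38738082e-03]
 [ 3.69395040e-05 -1.51060376e-03 -9.99998858e-01]] 0.1 [-0.48506866  0.35320828  0.06017499] 0.08534800988261577
```

View pics/s1.png

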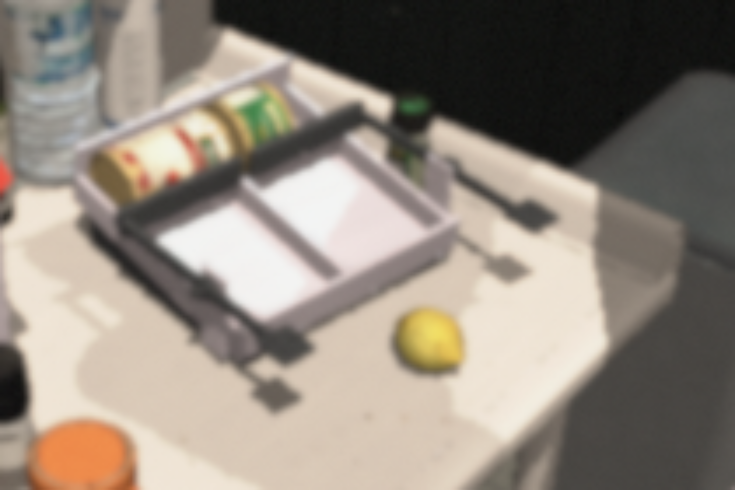

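Both calls were refused and the arm hasn't moved; the crop shows the scene unchanged. Rows probably need every key, so I'll try one full row.

Emit:
send_rows(moves=[{"dx": 0.246,"dy": -0.264,"dz": 0,"twist": 0,"gripper": 0}])

```text
clock: 0.25
ee_pos: [0.2617, -0.5129, 0.2096]
orientation: [[0.91, 0.416, -0.001], [0.416, -0.91, -0.001], [-0.001, 0.001, -1.0]]
contact_force: [-0.0, -0.0, 1.5]
grip_width: 0.0736
gripper_force: 0.0
```

Emit:
send_rows(moves=[{"dx": 0.246,"dy": -0.264,"dz": 0,"twist": 0,"gripper": 0},{"dx": 0.246,"dy": -0.264,"dz": 0,"twist": 0,"gripper": 0},{"dx": 0.246,"dy": -0.264,"dz": 0,"twist": 0,"gripper": 0},{"dx": 0.246,"dy": -0.264,"dz": 0,"twist": 0,"gripper": 0},{"dx": 0.246,"dy": -0.264,"dz": 0,"twist": 0,"gripper": 0},{"dx": 0.246,"dy": -0.264,"dz": 0,"twist": 0,"gripper": 0},{"dx": 0.246,"dy": -0.264,"dz": 0,"twist": 0,"gripper": 0},{"dx": 0.246,"dy": -0.264,"dz": 0,"twist": 0,"gripper": 0},{"dx": 0.246,"dy": -0.264,"dz": 0,"twist": 0,"gripper": 0},{"dx": 0.246,"dy": -0.264,"dz": 0,"twist": 0,"gripper": 0},{"dx": 0.246,"dy": -0.264,"dz": 0,"twist": 0,"gripper": 0},{"dx": 0.246,"dy": -0.264,"dz": 0,"twist": 0,"gripper": 0},{"dx": 0.246,"dy": -0.264,"dz": 0,"twist": 0,"gripper": 0},{"dx": 0,"dy": 0,"dz": 0,"twist": 0,"gripper": 0},{"dx": 0,"dy": 0,"dz": 0,"twist": 0,"gripper": 0}])

```text
clock: 1.75
ee_pos: [0.4091, -0.0646, 0.2103]
orientation: [[0.907, 0.421, -0.001], [0.421, -0.907, -0.0], [-0.001, 0.0, -1.0]]
contact_force: [-0.4, 1.1, -0.1]
grip_width: 0.0001
gripper_force: 0.0
```

Emit:
send_rows(moves=[{"dx": 0,"dy": 0,"dz": 0,"twist": -0.172,"gripper": 0},{"dx": 0,"dy": 0,"dz": 0,"twist": -0.172,"gripper": 0},{"dx": 0,"dy": 0,"dz": 0,"twist": -0.172,"gripper": 0},{"dx": 0,"dy": 0,"dz": 0,"twist": -0.172,"gripper": 0},{"dx": 0,"dy": 0,"dz": 0,"twist": -0.172,"gripper": 0},{"dx": 0,"dy": 0,"dz": 0,"twist": -0.172,"gripper": 0},{"dx": 0,"dy": 0,"dz": 0,"twist": -0.172,"gripper": 0},{"dx": 0,"dy": 0,"dz": 0.2,"twist": 0,"gripper": 0},{"dx": 0,"dy": 0,"dz": 0.2,"twist": 0,"gripper": 0},{"dx": 0,"dy": 0,"dz": 0.2,"twist": 0,"gripper": 0},{"dx": 0,"dy": 0,"dz": 0,"twist": 0,"gripper": 0},{"dx": 0,"dy": 0,"dz": 0,"twist": 0,"gripper": 0}])

```text
clock: 2.95
ee_pos: [0.4087, -0.066, 0.1507]
orientation: [[0.194, 0.981, -0.001], [0.981, -0.194, -0.0], [-0.0, -0.001, -1.0]]
contact_force: [0.3, 0.3, 0.6]
grip_width: 0.0002
gripper_force: 0.0
```

```bash
python3 - <<'E'
from h import *
s=monitor.get_state();print(s['q'],s['ee_pos'],s['orientation'],s['clock'],s['contact_force'],s['grip_width'])
p,d=grab_frame('scene');cv2.imwrite('pics/s2.png',cv2.resize(p[120:260,270:480],None,fx=3.5,fy=3.5)[...,::-1])
E
```

```text
[-9.15758557e+00  6.67909386e-02 -3.20066533e+01  5.79761079e+01
 -1.20446752e-02  9.20160296e+01] [ 0.40869218 -0.06595814  0.15068551] [[ 1.93782403e-01  9.81044134e-01 -8.87281783e-04]
 [ 9.81044506e-01 -1.93782540e-01 -6.98988978e-05]
 [-2.40513621e-04 -8.56917742e-04 -9.99999604e-01]] 2.95 [0.34293602 0.34705703 0.64524889] 0.00022925005210800337
```

View pics/s2.png

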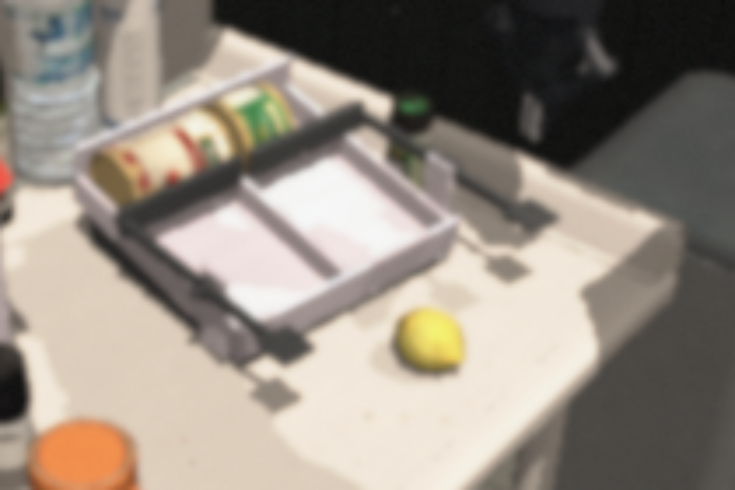

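The shut fingertips are at crop (530,138), directly above the right paddle at (530,213). I'll press down in stages.

Emit:
send_rows(moves=[{"dx": 0,"dy": 0,"dz": 0.2,"twist": 0,"gripper": 0},{"dx": 0,"dy": 0,"dz": 0.2,"twist": 0,"gripper": 0},{"dx": 0,"dy": 0,"dz": 0.15,"twist": 0,"gripper": 0},{"dx": 0,"dy": 0,"dz": 0.1,"twist": 0,"gripper": 0},{"dx": 0,"dy": 0,"dz": 0.1,"twist": 0,"gripper": 0},{"dx": 0,"dy": 0,"dz": 0.1,"twist": 0,"gripper": 0},{"dx": 0,"dy": 0,"dz": 0.1,"twist": 0,"gripper": 0}])

```text
clock: 3.7
ee_pos: [0.4101, -0.0654, 0.0555]
orientation: [[0.192, 0.981, 0.002], [0.981, -0.192, -0.0], [-0.0, 0.002, -1.0]]
contact_force: [1.2, -0.7, 2.9]
grip_width: -0.0
gripper_force: 1.7
```

Emit:
send_rows(moves=[{"dx": 0,"dy": 0,"dz": 0.05,"twist": 0,"gripper": 0},{"dx": 0,"dy": 0,"dz": 0,"twist": 0,"gripper": 0},{"dx": 0,"dy": 0,"dz": 0,"twist": 0,"gripper": 0},{"dx": 0,"dy": 0,"dz": 0,"twist": 0,"gripper": 0}])

```text
clock: 4.1
ee_pos: [0.409, -0.065, 0.0505]
orientation: [[0.192, 0.981, -0.0], [0.981, -0.192, 0.0], [0.0, -0.0, -1.0]]
contact_force: [-0.3, 0.8, -0.3]
grip_width: -0.0
gripper_force: 0.0
```

```bash
python3 - <<'E'
from h import *
s=monitor.get_state();print(s['ee_pos'],s['clock'],s['contact_force'])
p,d=grab_frame('scene');cv2.imwrite('pics/s3.png',cv2.resize(p[120:260,270:480],None,fx=3.5,fy=3.5)[...,::-1])
E
```

```text
[ 0.4090288  -0.06503304  0.05054639] 4.1 [-0.29628174  0.7642356  -0.3342536 ]
```

View pics/s3.png

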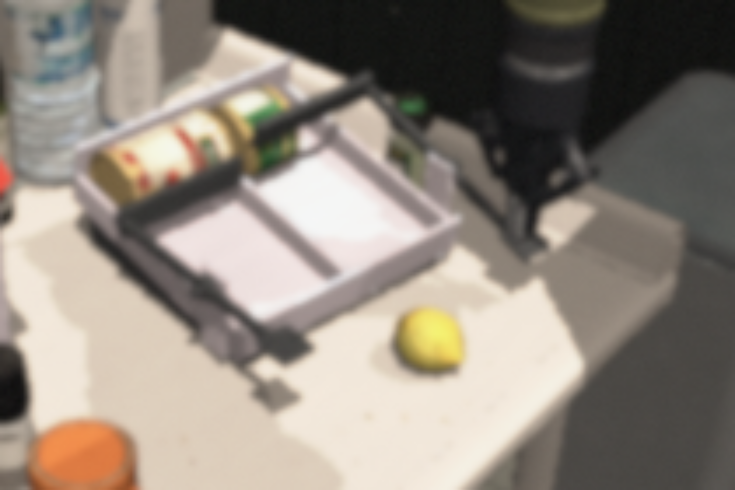

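The right gate has partly lifted, with its bar at about (365,80), and the tin is still behind it. I'll press on toward the stop.

Emit:
send_rows(moves=[{"dx": 0,"dy": 0,"dz": 0.05,"twist": 0,"gripper": 0},{"dx": 0,"dy": 0,"dz": 0.04,"twist": 0,"gripper": 0},{"dx": 0,"dy": 0,"dz": 0,"twist": 0,"gripper": 0},{"dx": 0,"dy": 0,"dz": 0,"twist": 0,"gripper": 0},{"dx": 0,"dy": 0,"dz": 0,"twist": 0,"gripper": 0},{"dx": 0,"dy": 0,"dz": 0,"twist": 0,"gripper": 0},{"dx": 0,"dy": 0,"dz": 0,"twist": 0,"gripper": 0},{"dx": 0,"dy": 0,"dz": 0,"twist": 0,"gripper": 0},{"dx": 0,"dy": 0,"dz": 0,"twist": 0,"gripper": 0},{"dx": 0,"dy": 0,"dz": 0,"twist": 0,"gripper": 0},{"dx": 0,"dy": 0,"dz": 0,"twist": 0,"gripper": 0},{"dx": 0,"dy": 0,"dz": 0,"twist": 0,"gripper": 0}])

```text
clock: 5.35
ee_pos: [0.4092, -0.0651, 0.0415]
orientation: [[0.192, 0.981, 0.0], [0.981, -0.192, -0.0], [0.0, 0.0, -1.0]]
contact_force: [0.6, -0.4, -0.5]
grip_width: 0.0002
gripper_force: 0.0
```

```bash
python3 - <<'E'
from h import *
s=monitor.get_state();print(s['ee_pos'],s['clock'],s['contact_force'])
p,d=grab_frame('scene');cv2.imwrite('pics/s4.png',cv2.resize(p[120:260,270:480],None,fx=3.5,fy=3.5)[...,::-1])
E
```

```text
[ 0.40920342 -0.06511278  0.04150163] 5.35 [ 0.57974579 -0.40602805 -0.50277005]
```

View pics/s4.png

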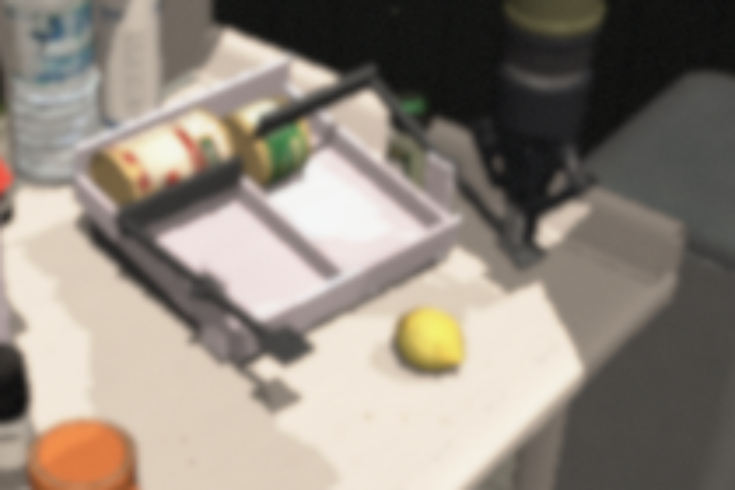

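The tin has moved forward to about (275,145) but the gate bar may still hold it. I'll press a little more.

Emit:
send_rows(moves=[{"dx": 0,"dy": 0,"dz": 0.03,"twist": 0,"gripper": 0},{"dx": 0,"dy": 0,"dz": 0.03,"twist": 0,"gripper": 0},{"dx": 0,"dy": 0,"dz": 0,"twist": 0,"gripper": 0}])

```text
clock: 5.7
ee_pos: [0.4097, -0.0652, 0.0355]
orientation: [[0.192, 0.981, 0.001], [0.981, -0.192, -0.0], [0.0, 0.001, -1.0]]
contact_force: [0.2, 0.2, 3.5]
grip_width: 0.0002
gripper_force: 1.6
```

Emit:
send_rows(moves=[{"dx": 0,"dy": 0,"dz": 0,"twist": 0,"gripper": 0},{"dx": 0,"dy": 0,"dz": 0,"twist": 0,"gripper": 0},{"dx": 0,"dy": 0,"dz": 0,"twist": 0,"gripper": 0},{"dx": 0,"dy": 0,"dz": 0,"twist": 0,"gripper": 0},{"dx": 0,"dy": 0,"dz": 0,"twist": 0,"gripper": 0},{"dx": 0,"dy": 0,"dz": 0,"twist": 0,"gripper": 0},{"dx": 0,"dy": 0,"dz": 0,"twist": 0,"gripper": 0},{"dx": 0,"dy": 0,"dz": 0,"twist": 0,"gripper": 0},{"dx": 0,"dy": 0,"dz": 0,"twist": 0,"gripper": 0},{"dx": 0,"dy": 0,"dz": 0,"twist": 0,"gripper": 0}])

```text
clock: 6.7
ee_pos: [0.4092, -0.0651, 0.0355]
orientation: [[0.192, 0.981, -0.0], [0.981, -0.192, 0.0], [-0.0, -0.0, -1.0]]
contact_force: [0.6, -0.8, 4.0]
grip_width: 0.0005
gripper_force: 1.7
```

```bash
python3 - <<'E'
from h import *
s=monitor.get_state();print(s['ee_pos'],s['clock'],s['contact_force'])
p,d=grab_frame('scene');cv2.imwrite('pics/s5.png',cv2.resize(p[120:260,270:480],None,fx=3.5,fy=3.5)[...,::-1])
E
```

```text
[ 0.40915582 -0.06510608  0.03547396] 6.7 [ 0.63973823 -0.80372933  4.04316397]
```

View pics/s5.png

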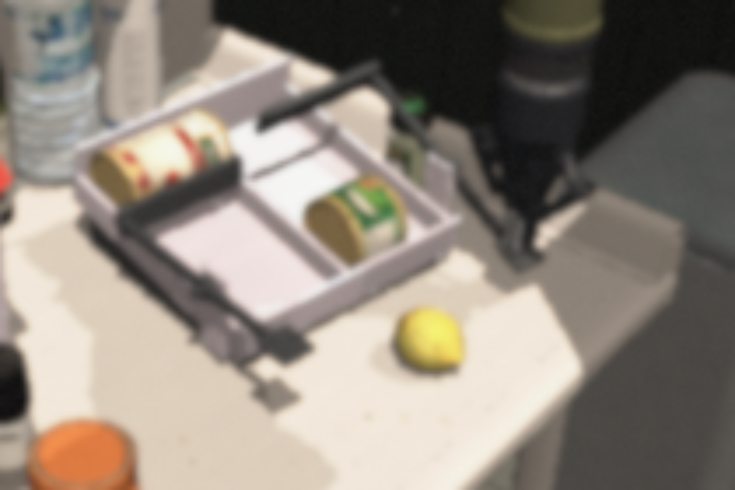

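The short tin is at the front lip, near (357,220). The tall tin is still at (160,155). I'll let the lever up slowly and then back away.

Emit:
send_rows(moves=[{"dx": 0,"dy": 0,"dz": -0.08,"twist": 0,"gripper": 0},{"dx": 0,"dy": 0,"dz": -0.08,"twist": 0,"gripper": 0},{"dx": 0,"dy": 0,"dz": -0.08,"twist": 0,"gripper": 0},{"dx": 0,"dy": 0,"dz": -0.08,"twist": 0,"gripper": 0},{"dx": 0,"dy": 0,"dz": -0.08,"twist": 0,"gripper": 0},{"dx": 0,"dy": 0,"dz": -0.08,"twist": 0,"gripper": 0},{"dx": 0,"dy": 0,"dz": -0.08,"twist": 0,"gripper": 0},{"dx": 0,"dy": 0,"dz": -0.08,"twist": 0,"gripper": 0},{"dx": 0,"dy": 0,"dz": -0.2,"twist": 0,"gripper": 0},{"dx": 0,"dy": 0,"dz": -0.2,"twist": 0,"gripper": 0},{"dx": 0,"dy": 0,"dz": -0.2,"twist": 0,"gripper": 0},{"dx": 0,"dy": 0,"dz": -0.2,"twist": 0,"gripper": 0},{"dx": 0,"dy": 0,"dz": 0,"twist": 0,"gripper": 0},{"dx": 0,"dy": 0,"dz": 0,"twist": 0,"gripper": 0},{"dx": 0,"dy": 0,"dz": 0,"twist": 0,"gripper": 0},{"dx": 0,"dy": 0,"dz": 0,"twist": 0,"gripper": 0},{"dx": 0,"dy": 0,"dz": 0,"twist": 0,"gripper": 0}])

```text
clock: 8.45
ee_pos: [0.4086, -0.065, 0.1788]
orientation: [[0.192, 0.981, -0.001], [0.981, -0.192, 0.0], [-0.0, -0.001, -1.0]]
contact_force: [0.8, 0.6, 0.0]
grip_width: 0.0001
gripper_force: 0.0
```

```bash
python3 - <<'E'
from h import *
s=monitor.get_state();print(s['ee_pos'],s['clock'],s['contact_force'])
p,d=grab_frame('scene');cv2.imwrite('pics/s6.png',cv2.resize(p[120:260,270:480],None,fx=3.5,fy=3.5)[...,::-1])
E
```

```text
[ 0.40863016 -0.06503936  0.17877462] 8.45 [0.78199712 0.62042272 0.02927308]
```

View pics/s6.png

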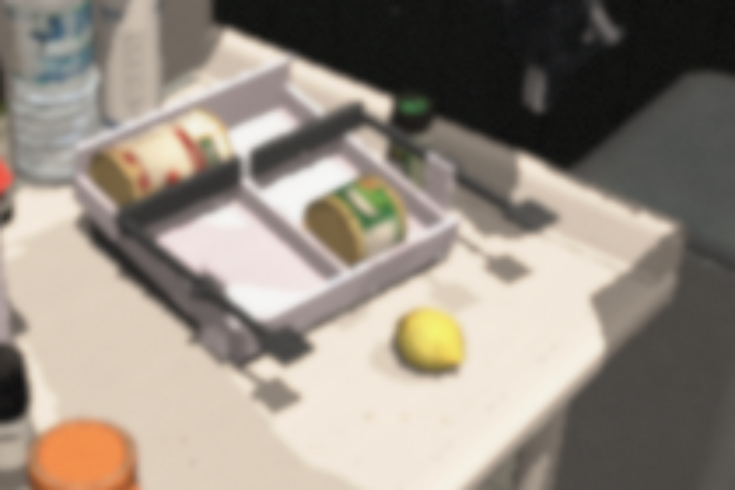

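The right gate is shut again, with its bar back at (305,140) and the paddle up at (530,213). The short tin is at the lip, nothing else has moved and the arm is clear.

```bash
python3 -c "
from workcell import robot;print(robot.sign_off())"
```

```text
the job is handed in; nothing more can be done
None
```

The right lever was pressed and let go: the short tin lies at the front lip, its gate is shut again, the tall tin is still behind its shut gate, and the job was handed in at about 8.5 s.

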